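# Pin the sliding arm rest with a ball-lock pin

## Robot

A 6-joint arm with a two-finger parallel gripper is mounted at the origin on the work surface. World frame = base frame: x ahead of the robot, y to its left, z up, the work surface at z = 0. Lengths are in mm, angles in rad, forces in N, time in s.
With the tool pointing down it reaches from about 350 to 725 mm from the base axis. Payload 6 kg.
Tool frame: the origin (TCP) lies at the very end of the fingers, on their centre line; the grasp point (between the pads) lies 19 mm behind it; z points along the fingers, y is the line along which they close (so a half turn about z gives the same grasp; the last joint's range is limited). The gripper opens to 85 mm and grips with 20 to 120 N. Pads are 22 mm wide; open, the fingers measure 114 mm over their backs; the gripper's body (76 mm by 85 mm) begins 54 mm behind the grasp point. The pads swing forward as they close: fully open they stand 13 mm farther back than shut.
Start: joints at [-0.984, 0.04, 0.085, 0, -1.615, -0.334], TCP at [150.078, -580.902, 206.761] pointing down, gripper open.
Joint ranges: [-2.56, 2.56], [-1.29, 2.01], [-1.08, 1.49], [-3.29, 1.98], [-2.81, -0.18], [-2.99, 2.99]. Speed limits (rad/s): [2.57, 2.57, 3.01, 3.14, 3.14, 3.14].

## Interface

Orientations are given as [roll, pitch, yaw] about the fixed x, y, z axes, in that order (R = Rz(yaw) Ry(pitch) Rx(roll)).
In Python, from rig import ctrl, capture, camera_model gives the robot as it stands.
- The arm moves only by the tool move_arm, never from a script. Its argument "rows" is a list that holds one entry, the list of rows, each a list of 7 numbers: the opening, from 0 (shut) to 1 (fully open), then the shift along the tool's x, y, z in cm, then the turn, a rotation vector about the tool's x, y, z in degrees. In form: [[[gripper, dx, dy, dz, wx, wy, wz], ...]]. A call has 1 to 8 rows; each row shifts and turns the commanded pose from where the row before left it, along the tool's axes as they then stand; what a row does not reach is not made up. A row lasts 1/10 s, in which the tool goes at most 50 mm and 8.59 degrees, less where a joint would pass 70% of its speed; a pose out of reach is approached as far as the arm can. A call is refused whole if a number of a shift passes 5 or a number of a turn 8.59, either way. A call with a gripper value outside its range is refused whole. The fingers move at their own pace and stop on an object; "newtons" is the grip in N (left out, the last holds). Time passes only in rows, so rows that do not move let the fingers close. It gives the time, the measured TCP pose, the force, the opening and the grip force at its end, in the units of the state.
- ctrl.get_state(): the state, without advancing time (a new reading comes with each control period).
- capture(name): name is "scene" or "top" or "wrist"; returns (picture, depth): 420x560x3 uint8, red, green, blue; 420x560 float32, mm along the optical axis (not along the pixel's ray), 0 where there is no reading.
- camera_model(name): a dict with "fovy" (degrees; the focal length in pixels is half the picture's height over the tangent of half this angle, whatever the lens; pixels are square), "cx", "cy" (the principal point, pixels), "R" (3x3) and "t" (3): a world point X has camera coordinates R X + t. Camera axes: x right, y down, z forward; pixel columns grow to the right and rows downward; lengths in mm; the calibration is good to about 2 mm. A picture is of the moment at which its call begins: read the wrist's pose just before it. camera_model takes no time and is no camera call; for the wrist camera it gives the pose at the moment of the call.
- ctrl.job_done(): hands the job in; it is judged then, once.
The state is a dict: "t": time; "joint_pos": joint angles; "qvel": joint speeds; "effort": joint torques, N m; "eef_pos": TCP position; "tcp_rot": TCP orientation; "ft_force": force on the tool from outside, world axes, zero at the start; "wrist_torque": the same for the moment, N m; "width": finger opening in mm; "grip_force": force on a finger pad.
Only numpy, scipy, OpenCV 4.12 (cv2) and the standard library are available. Lean on these libraries where they do the work, as an engineer would, in place of code of your own. Each camera call takes 0.05 s, during which the arm holds its last target. There are 200 camera calls.

## Task

Push the padded arm rest along its rail, fully home against its stop, then lock it there with the quick-release pin from the white holder: hold the pin's side button squeezed in, feel for the hole in the loose fork, which stands a little to one side, and put the pin down through fork and tongue until its collar is fully home, without forcing anything. Then let go, so that the button springs out and the balls lock the pin, and leave the other things on the desk alone.

Things in the scene. Friction and masses are not known exactly. Their poses are not given: they have to be found in the camera images.
- bracket: Base of the arm rest, fixed to the desk: aluminium plate 110 (x) x 315 (y: -265 to +50) x 8 mm with a dark steel rail; the steel fork stands at its +y end, the padded rest slides on the rail. Origin on the desk under the nominal hole axis; z is up, +y is the way the rest slides home.
- seat (a point): Nominal hole axis at the level of the fork's top face, 58 mm above the desk (x = 0, y = 0 of the bracket; axes as the bracket). The tongue's hole lies on this vertical axis when the rest is fully home. The clear space under the fork reaches down to 8 mm above the desk.
- fork_slot (a point): Point on the bracket under the fork (x = 0, y = 30 mm). The fork: two steel plates 60 (x) x 50 (y) x 8 mm, 30-38 and 50-58 mm above the desk, joined at +y by a web, with 14 mm holes in line (1 mm chamfers). It is loose: 4 N shifts it along the bracket's x, up to 13 mm either way; it stays where left; at first it stands 3 to 12 mm off to +x, unreported; holes exactly at y = 0.
- rest (a joint): Travel of the rest along the bracket's +y, m: 0 fully out, 0.060 fully home on a hard stop; starts at 0 to 0.03. Sliding takes 5 N; it stays where it is left. An aluminium tongue on it, 40 mm wide, 39 to 49 mm above the desk, with a 14 mm hole (1 mm chamfer), enters between the fork's plates.
- pad_end (a point): Centre of the outer end face of the rest's black pad (110 x 110 mm, 49 to 91 mm above the desk), 70 mm above the desk; axes as the bracket, the face looks to -y. Push it here towards +y. When home it is 190 mm from the nominal hole axis and the pad's other end 80 mm.
- pin_grip (a point): Ball-lock pin, upright in its holder at first: point on the shank's axis half-way up its handle, where it is squeezed; z is up the pin. Aluminium handle 22 mm (x) wide, y = -13 to +9 mm, from 24 mm below to 26 mm above this point. Squeezing it along the pin's y here, 30 mm closing to 25 mm, holds the button in. It may be pinned at any yaw.
- pin: The same pin (about 0.19 kg), origin at the centre of its collar's underside, 30 mm below the grip point. Collar 32 mm across, 6 mm thick; it rests on the holder, and on the fork's top face when the pin is fully home. Below it a round steel shank, 12 mm in diameter, 42 mm long, tip chamfered 1 mm.
- pin_balls (a point): Point on the shank's axis between the pin's two locking balls, 33.5 mm below the collar's underside and 8.5 mm above the tip. The balls (6 mm high) stick out along the pin's x, 19 mm over both, and cannot pass a 14 mm hole; they draw in flush only while the button is held fully in. Pin home and button out, they stand 2.5 mm below the fork.
- button (a joint): How far the pin's button is pressed in, m: 0 out (balls out), 0.005 fully in (balls flush); 3 N starts it, 10 N holds it fully in. It is a steel block on the +y side of the handle, 18 mm (x) wide, 28 mm high, centred at the height of the grip point, y = +9 to +17 mm of the pin when out.
- holder: White plastic block 70 x 70 x 50 mm, fixed to the desk, origin under its centre; the pin stands loosely in its 22 mm through hole.
- canister: Bystander: lidded steel canister, 72 mm wide, 87 mm high, origin under its centre; stands beside the holder. Leave alone.
- tape: Bystander: roll of tape, 64 mm wide, 24 mm high, between robot and arm rest. Leave alone.
- screwdriver: Bystander: screwdriver lying between robot and arm rest. Leave alone.
- dish: Bystander: steel bowl 100 mm wide, 40 mm high, behind the arm rest. Leave alone.
- sanitiser: Bystander: clear bottle 56 mm wide, 140 mm high, behind the arm rest. Leave alone.
- glove_box: Bystander: white carton 200 x 110 x 70 mm on the right. Leave alone.
- notepad: Bystander: paper pad 100 x 140 x 12 mm behind the fork. Leave alone.

How it is judged:
By the outcome, as a careful person would: the job done as asked, in the order asked, and still so for the second after the job is handed in, with the robot touching nothing.
It also fails if it takes over 67 s, if anything falls off the work surface, if the arm or the gripper's body presses on something with over 40 N, if the wrist force passes 120 N, or if a joint passes its speed limit or range.

## Working session

There is one attempt and no reset: what is moved stays moved. The work goes in short steps, Python scripts to look and compute and a tool call to move; the robot and the scene stay as the last step left them, time stands still between calls to the robot, and variables do not carry over. Pictures are saved under pics/ and viewed, at most 10 in all, crops included, and the job is handed in when it is done.

Besides the shell and the picture viewer there is one more tool, called after "Emit:" as a command line: name --argument value ..., lists and objects as JSON in quotes. move_arm: Moves the arm, as the interface text tells. Its arguments: {"type":"object","properties":{"rows":{"type":"array"},"newtons":{"type":"number"}},"required":["rows"]}

```bash
ls; mkdir -p pics; cat > h.py <<'E'
import numpy as np, cv2
from scipy.spatial.transform import Rotation as Ro
from rig import ctrl, capture, camera_model
def cam(n,m=None):
    m=m or camera_model(n); f=210/np.tan(np.radians(m["fovy"])/2)
    return f,m["cx"],m["cy"],np.array(m["R"]),np.array(m["t"])
def cloud(d,c):
    f,cx,cy,R,t=c; v,u=np.mgrid[:420,:560]
    P=np.stack([(u-cx)/f*d,(v-cy)/f*d,d],-1)
    return (P-t)@R
def ray(u,v,z,c):
    f,cx,cy,R,t=c; o=-R.T@t; r=R.T@np.array([(u-cx)/f,(v-cy)/f,1]); return o+r*(z-o[2])/r[2]
def save(n,im): cv2.imwrite("pics/"+n+".png",cv2.cvtColor(im,cv2.COLOR_RGB2BGR))
E
python3 - <<'E'
from h import *
s=ctrl.get_state(); print(s)
for n in("scene","top"):
    im,d=capture(n); save(n+"0",im); np.savez("/tmp/"+n,im=im,d=d); print(camera_model(n))
E
```

```text
pics
{'t': 0.0, 'joint_pos': array([-9.84325617e-01,  4.08104949e-02,  8.37969169e-02, -4.80175713e-04,
       -1.61549813e+00, -3.33708110e-01]), 'qvel': array([ 0.00084831, -0.00129226,  0.00120451, -0.00136696,  0.00036912,
       -0.00153788]), 'effort': array([-5.13589821e-04, -3.68211937e+01,  3.47413087e+01,  6.93218619e+00,
       -5.42600887e-03,  1.62372874e-05]), 'eef_pos': array([ 150.03952073, -580.54782635,  205.76876582]), 'tcp_rot': array([ 3.13981477e+00, -1.08601761e-04, -2.88880891e+00]), 'ft_force': array([ 0.19037838, -0.73687028, -0.66093155]), 'wrist_torque': array([0.03803651, 0.01520622, 0.08359126]), 'grip_force': 0.0, 'width': 85.36433632166256}
{'fovy': 48.40995544157531, 'cx': 283.5771139157011, 'cy': 205.0771010622556, 'R': array([[-0.64931651,  0.76049513,  0.00593497],
       [ 0.62004024,  0.5338817 , -0.57490906],
       [-0.44038411, -0.36961803, -0.81819579]]), 't': array([ 409.76095131, -282.27882083, 1304.02847187])}
{'fovy': 53.93323973901551, 'cx': 279.71108888359083, 'cy': 204.2955072882276, 'R': array([[ 0.00693954, -0.99990369, -0.01201863],
       [-0.98177388, -0.00452997, -0.18999875],
       [ 0.18992601,  0.01311808, -0.98171077]]), 't': array([-48.22799507, 546.99019278, 981.60631353])}
```

View pics/top0.png

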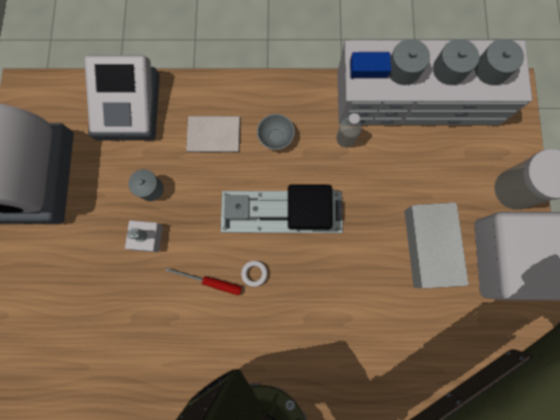

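View pics/scene0.png

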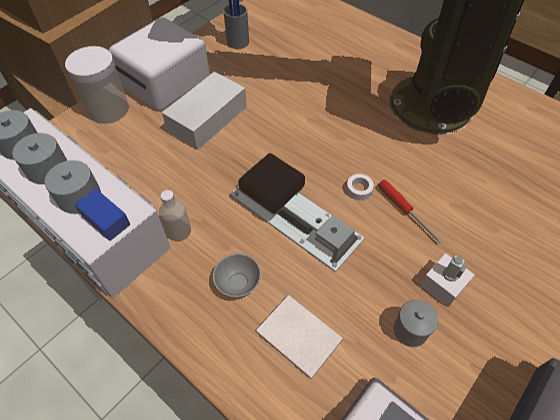

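The top view shows the bracket lying along world y: plate from col 221 to 342, rows 191 to 233. The fork is at its left end (237,207) and the black pad at (311,206). The pin is in the holder at (140,236) and the canister at (145,185). The scene view agrees with this.

```bash
python3 - <<'E'
from h import *
for n in("top","scene"):
    z=np.load("/tmp/%s.npz"%n); im=z["im"]; d=z["d"]; c=cam(n); P=cloud(d,c)
    def rep(name,box,zr,extra=None):
        x0,x1,y0,y1=box
        m=(P[...,0]>x0)&(P[...,0]<x1)&(P[...,1]>y0)&(P[...,1]<y1)&(P[...,2]>zr[0])&(P[...,2]<zr[1])&(d>0)
        if extra is not None:m&=extra
        m=cv2.morphologyEx(m.astype(np.uint8),cv2.MORPH_OPEN,np.ones((2,2)))>0
        p=P[m]
        if len(p)<5: print(n,name,len(p));return
        r=cv2.minAreaRect(p[:,:2].astype(np.float32))
        print(n,name,len(p),np.round(p.mean(0),1),"rect",np.round(r[0],1),np.round(r[1],1),round(r[2],1), 'zmed',np.median(p[:,2]).round(1))
    a=ray(140,236,50,cam("top")); b=ray(311,206,91,cam("top")); f=ray(237,207,58,cam("top"))
    if n=="top":print(a,b,f)
    rep("pad",(b[0]-100,b[0]+100,b[1]-100,b[1]+100),(84,98))
    rep("fork",(f[0]-60,f[0]+60,f[1]-60,f[1]+60),(52,63))
    rep("plate",(f[0]-90,f[0]+90,f[1]-350,f[1]+90),(4,13))
    rep("holder",(a[0]-60,a[0]+60,a[1]-60,a[1]+60),(45,53))
    rep("handle",(a[0]-60,a[0]+60,a[1]-60,a[1]+60),(57,120))
    rep("handletop",(a[0]-60,a[0]+60,a[1]-60,a[1]+60),(98,116))
    rep("canister",(a[0]+60,a[0]+190,a[1]-100,a[1]+60),(50,120))
    rep("tape",(f[0]-200,f[0]-90,f[1]-120,f[1]+60),(15,40))
E
```

```text
[465.88496211 301.37581356  50.        ] [ 535.91686209 -120.85081794   91.        ] [538.77833339  61.17742481  58.        ]
top pad 1966 [ 532.6 -119.5   93.8] rect [ 477.7 -120.7] [116.6 257.1] 88.3 zmed 90.4
top fork 563 [538.2  62.3  55.9] rect [544.1  62.3] [59.9 67. ] 89.8 zmed 57.4
top plate 1594 [521.1 -10.5  17.8] rect [470.4 -51.1] [238.9 315.6] 0.1 zmed 7.9
top holder 570 [463.4 293.4  50.6] rect [431.8 139.5] [421.1  76.7] 78.1 zmed 49.3
top handle 169 [464.2 294.8  88.5] rect [465.5 305. ] [21.4 37.1] 1.9 zmed 96.0
top handletop 92 [464.9 295.4 103.7] rect [465.7 299.7] [19.4 26.2] 6.4 zmed 105.6
top canister 661 [591.5 292.7  75.4] rect [496.7 125.3] [464.   71.3] 60.3 zmed 73.3
top tape 504 [364.2  44.   24.9] rect [372.   34.5] [ 63.7 180.1] 6.7 zmed 23.2
scene pad 1904 [ 544.3 -106.9   92.3] rect [763.4  51.1] [724.7 142.4] 35.9 zmed 90.7
scene fork 707 [546.4  72.3  61.8] rect [763.1 167.7] [585.4  76.8] 23.8 zmed 57.9
scene plate 1982 [567.1  -2.3  11.6] rect [692.1 146.2] [679.5 280.4] 50.8 zmed 8.2
scene holder 784 [479.4 306.2  55.5] rect [709.2 296.4] [ 72.  610.1] 87.9 zmed 50.1
scene handle 332 [471.6 306.5  85.7] rect [433.9 311. ] [28.9 98.9] 82.7 zmed 91.5
scene handletop 133 [468.4 303.5 100.6] rect [432.3 302.4] [96.1 22.1] 1.6 zmed 106.8
scene canister 1201 [604.7 305.   74.5] rect [771.  296.9] [ 70.1 486.2] 87.4 zmed 74.0
scene tape 574 [370.1  53.4  23. ] rect [656.  208.5] [741.7 131.5] 27.4 zmed 23.1
```

```bash
cat >> h.py <<'E'
def rep(name,P,d,box,zr):
    x0,x1,y0,y1=box
    m=(P[...,0]>x0)&(P[...,0]<x1)&(P[...,1]>y0)&(P[...,1]<y1)&(P[...,2]>zr[0])&(P[...,2]<zr[1])&(d>0)
    n,l,st,_=cv2.connectedComponentsWithStats(m.astype(np.uint8),connectivity=4)
    m=l==1+np.argmax(st[1:,4]); p=P[m]
    r=cv2.minAreaRect(p[:,:2].astype(np.float32))
    q=np.percentile(p,[1,99],axis=0)
    print(name,len(p),"mid",np.round(q.mean(0)[:2],1),"lo",np.round(q[0],1),"hi",np.round(q[1],1),"rect",np.round(r[0],1),np.round(r[1],1),round(r[2],1),'z',np.median(p[:,2]).round(1))
    return m
E
python3 - <<'E'
from h import *
for n in("top","scene"):
    z=np.load("/tmp/%s.npz"%n); im=z["im"]; d=z["d"]; c=cam(n); P=cloud(d,c); print(n)
    b=(436,636,-220,0); f=(460,620,-300,160)
    rep("pad",P,d,b,(87,98))
    rep("fork",P,d,(460,620,0,120),(54,63))
    rep("plate",P,d,f,(4,13))
    rep("holder",P,d,(400,530,230,360),(45,54))
    rep("handle",P,d,(400,530,230,360),(62,120))
    rep("top",P,d,(400,530,230,360),(100,120))
    rep("canister",P,d,(530,700,200,360),(50,120))
E
```

```text
top
pad 1843 mid [ 536.8 -117.3] lo [ 485.3 -169.1   87.3] hi [588.4 -65.5  94.8] rect [ 537.2 -117.3] [108.3 108.4] 0.7 z 90.6
fork 552 mid [540.2  64.9] lo [510.9  35.7  54.4] hi [569.5  94.2  61.9] rect [540.3  64.4] [59.4 60.4] 0.2 z 57.7
plate 1543 mid [537.  -46.4] lo [ 482.5 -200.8    4.2] hi [591.5 107.9  12.2] rect [536.9 -47.1] [313.4 110.3] 89.9 z 7.9
holder 602 mid [467.3 300. ] lo [431.4 264.5  45.6] hi [503.1 335.4  53.5] rect [467.2 300.7] [71.6 69.7] 85.5 z 49.4
handle 160 mid [467.3 300.9] lo [456.  286.6  64.2] hi [478.5 315.1 111.2] rect [467. 301.] [22.3 29. ] 6.4 z 102.7
top 90 mid [467.9 298.5] lo [457.1 287.6 101.1] hi [478.7 309.5 111.4] rect [467.6 298.7] [21.9 22.2] 5.0 z 106.2
canister 662 mid [596.8 298.7] lo [563.5 265.5  52.4] hi [630.  332.   86.7] rect [597.3 299.4] [70.4 69.5] 10.0 z 73.3
scene
pad 1804 mid [ 539.5 -114.1] lo [ 487.4 -166.2   87.4] hi [591.7 -62.   94.4] rect [ 540.4 -113.7] [108.5 110.5] 89.5 z 90.9
fork 687 mid [542.3  67.2] lo [512.4  37.5  54.4] hi [572.1  96.9  61.8] rect [542.6  67.1] [62.7 61.3] 0.8 z 58.1
plate 1851 mid [540.8 -42.9] lo [ 487.4 -197.     4.4] hi [594.2 111.2  12.6] rect [539.4 -44.5] [111.  314.6] 0.2 z 8.3
holder 818 mid [469.5 302.9] lo [433.8 267.4  45.7] hi [505.1 338.3  53.5] rect [468.4 302.8] [70.1 72.4] 85.5 z 50.2
handle 318 mid [470.1 304.9] lo [459.1 290.2  62.9] hi [481.  319.7 110.9] rect [469.5 304.8] [23.1 29.6] 5.3 z 94.5
top 127 mid [469.7 301. ] lo [458.9 290.3 100.3] hi [480.4 311.6 111.5] rect [469.3 300.9] [22.  21.5] 4.7 z 107.1
canister 1203 mid [599.8 302. ] lo [566.4 268.9  51.7] hi [633.2 335.1  87.6] rect [599.2 301.9] [71.2 70.6] 30.8 z 73.9
```

Emit:
move_arm --rows '[[[0, 0, 0, 0, 0, 0, 7.24], [0, 0, 0, 0, 0, 0, 7.24], [0, -3.2, 2.9, 0, 0, 0, 0], [0, -3.2, 2.9, 0, 0, 0, 0], [0, -3.2, 2.9, 0, 0, 0, 0], [0, -3.2, 2.9, 0, 0, 0, 0], [0, -3.2, 2.9, 0, 0, 0, 0], [0, -3.2, 2.9, 0, 0, 0, 0]]]' --newtons 20

```text
t: 0.9
eef_pos: [343.0, -405.4, 206.5]
tcp_rot: [3.141, -0.0, -3.141]
ft_force: [0.8, -0.0, -0.0]
width: -0.2
grip_force: 0.0
```

Emit:
move_arm --rows '[[[0, -3.2, 2.9, 0, 0, 0, 0], [0, -3.2, 2.9, 0, 0, 0, 0], [0, -3.2, 2.9, 0, 0, 0, 0], [0, -3.2, 2.9, 0, 0, 0, 0], [0, -3.2, 2.9, 0, 0, 0, 0], [0, 0, 0, 0, 0, 0, 0]]]'

```text
t: 1.5
eef_pos: [504.4, -258.5, 205.0]
tcp_rot: [3.14, -0.002, -3.137]
ft_force: [-0.7, 0.4, -0.3]
width: -0.1
grip_force: 0.0
```

Emit:
move_arm --rows '[[[0, -3.4, 0, 3, 0, 0, 0], [0, 0, 0, 4, 0, 0, 0], [0, 0, 0, 4, 0, 0, 0], [0, 0, 0, 3.2, 0, 0, 0], [0, 0, 3, 0, 0, 0, 0], [0, 0, 2.5, 0, 0, 0, 0], [0, 0, 0, 0, 0, 0, 0]]]'

```text
t: 2.2
eef_pos: [535.7, -205.1, 64.3]
tcp_rot: [3.141, -0.001, -3.139]
ft_force: [0.6, 0.2, 0.5]
width: 0.2
grip_force: 0.0
```

Emit:
move_arm --rows '[[[0, 0, 1, 0, 0, 0, 0], [0, 0, 1, 0, 0, 0, 0], [0, 0, 0.8, 0, 0, 0, 0], [0, 0, 0.8, 0, 0, 0, 0], [0, 0, 0.6, 0, 0, 0, 0]]]'

```text
t: 2.7
eef_pos: [535.9, -165.5, 64.8]
tcp_rot: [-3.14, -0.0, 3.141]
ft_force: [1.6, -4.7, -2.4]
width: -0.2
grip_force: 2.9
```

Emit:
move_arm --rows '[[[0, 0, 0.6, 0, 0, 0, 0], [0, 0, 0.4, 0, 0, 0, 0]]]'

```text
t: 2.9
eef_pos: [535.9, -155.5, 64.8]
tcp_rot: [-3.14, -0.0, 3.141]
ft_force: [1.8, -5.9, -1.4]
width: 0.0
grip_force: 2.8
```

Emit:
move_arm --rows '[[[0, 0, 0.4, 0, 0, 0, 0], [0, 0, 0.3, 0, 0, 0, 0]]]'

```text
t: 3.1
eef_pos: [535.9, -148.6, 64.8]
tcp_rot: [-3.14, -0.0, 3.141]
ft_force: [0.8, -5.7, -1.3]
width: 0.0
grip_force: 2.7
```

Emit:
move_arm --rows '[[[0, 0, 0.2, 0, 0, 0, 0], [0, 0, 0.2, 0, 0, 0, 0]]]'

```text
t: 3.3
eef_pos: [535.9, -144.6, 64.8]
tcp_rot: [-3.14, -0.0, 3.141]
ft_force: [1.8, -4.7, -1.7]
width: 0.2
grip_force: 2.6
```

Emit:
move_arm --rows '[[[0, 0, 0.15, 0, 0, 0, 0], [0, 0, 0.15, 0, 0, 0, 0]]]'

```text
t: 3.5
eef_pos: [535.9, -141.7, 64.8]
tcp_rot: [-3.14, -0.0, 3.141]
ft_force: [0.9, -5.4, -2.1]
width: -0.3
grip_force: 2.6
```

Emit:
move_arm --rows '[[[0, 0, 0.15, 0, 0, 0, 0], [0, 0, 0.1, 0, 0, 0, 0]]]'

```text
t: 3.7
eef_pos: [535.9, -139.1, 64.8]
tcp_rot: [-3.14, -0.0, 3.141]
ft_force: [1.4, -4.8, -0.9]
width: -0.3
grip_force: 2.6
```

Emit:
move_arm --rows '[[[0, 0, 0.1, 0, 0, 0, 0], [0, 0, 0.1, 0, 0, 0, 0]]]'

```text
t: 3.9
eef_pos: [535.8, -137.1, 64.8]
tcp_rot: [-3.14, -0.0, 3.141]
ft_force: [0.5, -5.0, -1.2]
width: -0.1
grip_force: 2.6
```

Emit:
move_arm --rows '[[[0, 0, 0.1, 0, 0, 0, 0], [0, 0, 0.1, 0, 0, 0, 0]]]'

```text
t: 4.1
eef_pos: [535.9, -135.6, 64.9]
tcp_rot: [-3.139, -0.0, 3.141]
ft_force: [0.1, -10.4, -4.1]
width: -0.2
grip_force: 5.0
```

Emit:
move_arm --rows '[[[0, 0, 0.1, 0, 0, 0, 0], [0, 0, 0, 0, 0, 0, 0]]]'

```text
t: 4.3
eef_pos: [535.8, -135.6, 64.9]
tcp_rot: [-3.138, -0.0, 3.14]
ft_force: [2.6, -11.1, -2.9]
width: -0.3
grip_force: 5.5
```

Emit:
move_arm --rows '[[[0, 0, 0.2, 0, 0, 0, 0], [0, 0, 0, 0, 0, 0, 0]]]'

```text
t: 4.5
eef_pos: [535.8, -135.3, 64.9]
tcp_rot: [-3.135, -0.001, 3.14]
ft_force: [3.7, -18.7, -4.9]
width: -0.0
grip_force: 9.1
```

Emit:
move_arm --rows '[[[0, 0, -2, 0, 0, 0, 0], [0, 0, -3, 0, 0, 0, 0], [0, 0, 0, -4, 0, 0, 0], [0, 0, 0, -4.5, 0, 0, 0], [0, 0, 0, -4.5, 0, 0, 0], [0.6, 0, 4.5, -3, 0, 0, 0], [0.6, 0, 4.7, 0, 0, 0, 0], [0.6, 0, 4.7, 0, 0, 0, 0]]]'

```text
t: 5.3
eef_pos: [536.2, -44.0, 223.9]
tcp_rot: [3.14, 0.002, 3.14]
ft_force: [1.2, 0.5, -1.1]
width: 43.2
grip_force: 0.0
```

Emit:
move_arm --rows '[[[0.6, 0, 4.7, 0, 0, 0, 0], [0.6, 0, 4.7, 0, 0, 0, 0], [0.6, 0, 0, 0, 0, 0, 0], [0.6, 0, 0, 0, 0, 0, 0]]]'

```text
t: 5.7
eef_pos: [535.8, 49.6, 222.5]
tcp_rot: [3.141, -0.0, -3.139]
ft_force: [-0.3, -0.1, 0.3]
width: 51.2
grip_force: 0.0
```

```bash
python3 - <<'E'
from h import *
s=ctrl.get_state();print(s["t"],s["eef_pos"],s["tcp_rot"],s["ft_force"],s["joint_pos"])
m=camera_model("wrist"); im,d=capture("wrist"); save("w1",im); np.savez("/tmp/w1",im=im,d=d)
c=cam("wrist",m); print(-c[3].T@c[4], c[3], m["fovy"]); P=cloud(d,c)
rep("fork",P,d,(460,620,0,130),(54,63))
im,d=capture("top");P=cloud(d,cam("top"));rep("pad",P,d,(436,636,-180,40),(87,98))
E
```

```text
5.7 [535.7913381   49.63364718 222.48252861] [ 3.14119669e+00 -3.28683665e-04 -3.13889136e+00] [-0.33437937 -0.06764391  0.3287844 ] [ 4.65831193e-01 -1.22045577e-01 -4.38819896e-02 -5.02629054e-04
 -1.64907707e+00 -2.03396557e+00]
[460.71860098  49.94729186 388.44473409] [[-2.12240508e-03  9.99997520e-01 -6.74764918e-04]
 [ 9.55144936e-01  2.22702836e-03  2.96130361e-01]
 [ 2.96131130e-01 -1.59897126e-05 -9.55147294e-01]] 59.53788968768748
fork 3928 mid [541.4  65.8] lo [511.7  36.4  54.8] hi [571.1  95.1  58.6] rect [541.6  65.7] [60.5 60.1] 0.1 z 56.9
pad 1843 mid [536.6 -75.5] lo [ 485.  -127.9   87.2] hi [588.1 -23.2  94.7] rect [537.3 -74.8] [107. 108.] 89.5 z 90.6
```

View pics/w1.png

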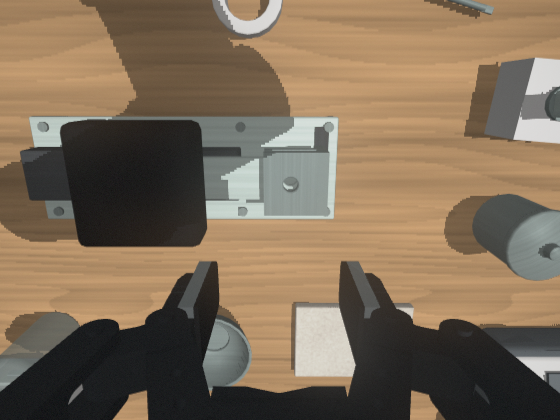

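The wrist picture shows the fork top at cols 264–329, rows 152–215, with its hole at about (290,184). The pad is now against its stop. The pin's holder is at the upper right.

```bash
python3 - <<'E'
from h import *
z=np.load("/tmp/w1.npz");im=z["im"];d=z["d"];c=cam("wrist")
g=cv2.cvtColor(im,cv2.COLOR_RGB2GRAY); s=g[174:195,278:303]
print(s[::2,::2]); 
m=(np.abs(s.astype(int)-np.median(s))>18).astype(np.uint8)
n,l,st,ce=cv2.connectedComponentsWithStats(m); i=1+np.argmax(st[1:,4]); x,y,w,h=st[i,:4]; print(st[i],ce[i])
for u,v in((278+x+w/2-.5,174+y+h/2-.5),(290,184)): print(ray(u,v,57.5,c))
# plate edges at z=8 : left/right ends and rows
for u,v in((338,117),(335,219),(30,117),(45,219)): print(ray(u,v,8,c))
E
```

```text
[[151 149 149 152 156 152 152 151 155 151 152 153 155]
 [151 149 149 152 154 146 141 143 151 150 152 153 155]
 [152 150 148 150 126 127 128 125 122 140 152 152 153]
 [151 150 149 129 125 126 126 125 126 116 147 151 154]
 [152 150 141 134 125 124 125 124 117 116 123 154 156]
 [152 149 139 199 138 120 112 113 119 128 113 153 155]
 [151 149 142 200 203 189 179 151 131 117 119 152 153]
 [151 150 147 109 190 193 192 180 118  95 142 153 153]
 [153 150 150 147 110 101 102  92  99 130 151 152 154]
 [153 151 148 153 149 138 131 134 147 151 151 153 153]
 [151 150 148 153 153 151 151 150 154 150 151 153 152]]
[  5   3  16  16 188] [12.81914894 10.20744681]
[541.56346935  59.16841273  57.5       ]
[541.08754113  58.70120528  57.5       ]
[483.73554382 108.04533036   8.        ]
[592.50770901 109.8904321    8.        ]
[ 483.50419399 -202.70134639    8.        ]
[ 592.35020984 -208.18473389    8.        ]
```

Emit:
move_arm --rows '[[[0.6, 1, 4, 0, 0, 0, 0], [0.6, 1, 4.5, 0, 0, 0, 0], [0.6, 1, 4.5, 0, 0, 0, 0], [0.6, 1, 4.5, 0, 0, 0, 0], [0.6, 1, 4.5, 0, 0, 0, 0], [0.6, 1.5, 3, 0, 0, 0, 0], [0.6, 0, 0, 0, 0, 0, 0], [0.6, 0, 0, 0, 0, 0, 0]]]'

```text
t: 6.6
eef_pos: [471.3, 297.8, 222.5]
tcp_rot: [-3.141, -0.0, 3.141]
ft_force: [0.4, -0.1, 0.4]
width: 51.4
grip_force: 0.0
```

```bash
python3 - <<'E'
from h import *
s=ctrl.get_state();print(s["t"],s["eef_pos"],s["tcp_rot"],s["ft_force"],s["width"])
m=camera_model("wrist"); im,d=capture("wrist"); save("w2",im); np.savez("/tmp/w2",im=im,d=d)
c=cam("wrist",m); P=cloud(d,c)
b=(400,530,230,360)
rep("holder",P,d,b,(44,52)); rep("collar",P,d,b,(53,59));rep("handle",P,d,b,(65,120)); rep("top",P,d,b,(100,120))
E
```

```text
6.6 [471.28203515 297.77427233 222.53056488] [-3.14140625e+00 -1.27682398e-04  3.14134207e+00] [ 0.43835343 -0.07736409  0.37930514] 51.4467886177507
holder 4124 mid [467.8 302. ] lo [432.4 266.9  46.9] hi [503.3 337.2  50.7] rect [468.1 302. ] [70.  70.5] 85.6 z 48.9
collar 138 mid [456.3 302. ] lo [452.5 290.   53.1] hi [460.1 313.9  58.2] rect [456.3 302.3] [25.7  7.7] 85.1 z 54.9
handle 1165 mid [467.4 303.7] lo [456.5 289.2  67.2] hi [478.2 318.2 109.2] rect [467.6 304. ] [22.2 30. ] 5.5 z 103.8
top 722 mid [467.6 300.3] lo [456.9 289.5 100.7] hi [478.3 311.2 109.5] rect [468. 300.] [22.2 21.9] 5.4 z 105.3
```

View pics/w2.png

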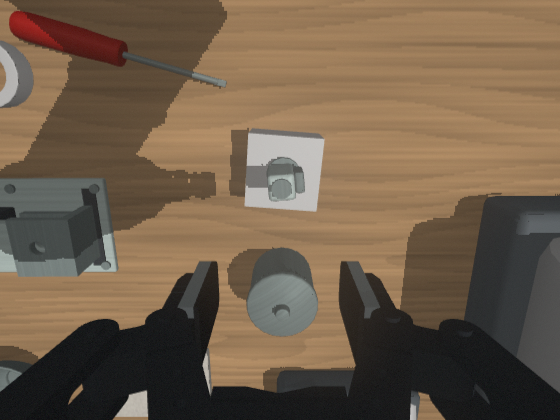

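The view shows the holder at (284,170) and the pin handle at (281,181). Its button faces image right, which is +y, and the pin yaw is about 5.4°. The canister at (283,290) is clear. Next I align with the pin and descend.

Emit:
move_arm --rows '[[[0.6, 0.35, 0.45, 0, 0, 0, 0], [0.6, 0, 0, 3, 0, 0, -5.4], [0.6, 0, 0, 4, 0, 0, 0], [0.6, 0, 0, 4, 0, 0, 0], [0.6, 0, 0, 3, 0, 0, 0], [0.6, 0, 0, 1, 0, 0, 0], [0.6, 0, 0, 1, 0, 0, 0], [0.6, 0, 0, 0, 0, 0, 0]]]'

```text
t: 7.45
eef_pos: [467.8, 302.5, 62.7]
tcp_rot: [3.141, 0.0, -3.048]
ft_force: [0.8, -0.1, 0.0]
width: 51.4
grip_force: 0.0
```

Emit:
move_arm --rows '[[[0.4, 0, 0, 0, 0, 0, 0], [0.34, 0, 0, 0, 0, 0, 0], [0.2, 0, 0, 0, 0, 0, 0], [0, 0, 0, 0, 0, 0, 0], [0, 0, 0, 0, 0, 0, 0], [0, 0, 0, 0, 0, 0, 0], [0, 0, 0, 0, 0, 0, 0]]]' --newtons 45

```text
t: 8.15
eef_pos: [468.7, 303.1, 65.4]
tcp_rot: [3.14, 0.003, -3.047]
ft_force: [-1.2, -2.1, 5.8]
width: 21.3
grip_force: 44.7
```

```bash
python3 - <<'E'
from h import *
im,d=capture("wrist"); im2,_=capture("scene")
a=im[90:330,170:400]; b=im2[210:320,390:510]
b=cv2.resize(b,(480,440),interpolation=cv2.INTER_CUBIC); a=cv2.resize(a,(320,334)); A=np.zeros((440,800,3),np.uint8); A[:334,:320]=a; A[:,320:]=b; save("c3",A)
E
```

```text
(no output)
```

View pics/c3.png

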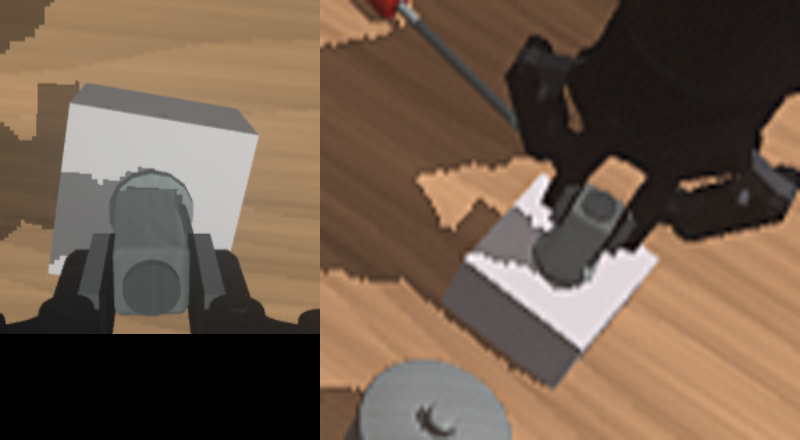

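The wrist crop shows the pin upright between the pads, handle at (150,290), with the button pressed in. The width reads 21 mm where I expected 25, so I'll ease the grip to check compliance.

Emit:
move_arm --rows '[[[0, 0, 0, 0, 0, 0, 0], [0, 0, 0, 0, 0, 0, 0], [0, 0, 0, 0, 0, 0, 0]]]' --newtons 25

```text
t: 8.55
eef_pos: [468.7, 303.1, 65.4]
tcp_rot: [3.14, 0.003, -3.047]
ft_force: [-0.7, -2.8, 5.4]
width: 21.8
grip_force: 44.7
```

Emit:
move_arm --rows '[[[0, 0, 0, -0.5, 0, 0, 0], [0, 0, 0, -1, 0, 0, 0], [0, 0, 0, -1.5, 0, 0, 0], [0, 0, 0, -2, 0, 0, 0], [0, 0, 0, -2.5, 0, 0, 0], [0, 0, 0, 0, 0, 0, 0], [0, 0, 0, 0, 0, 0, 0]]]' --newtons 45

```text
t: 9.25
eef_pos: [467.7, 303.2, 138.7]
tcp_rot: [3.14, 0.001, -3.047]
ft_force: [0.1, -0.1, -2.1]
width: 21.4
grip_force: 44.3
```

```bash
python3 - <<'E'
from h import *
s=ctrl.get_state();print(s["t"],s["eef_pos"],s["tcp_rot"],s["ft_force"],s["wrist_torque"],s["width"],s["grip_force"])
m=camera_model("wrist"); im,d=capture("wrist"); im2,d2=capture("scene"); im3,d3=capture("top")
np.savez("/tmp/w4",im=im,d=d,im2=im2,d2=d2,im3=im3,d3=d3)
c=cam("wrist",m); P=cloud(d,c); 
b=(400,530,230,370)
rep("top",P,d,(440,500,280,325),(s["eef_pos"][2]+35,s["eef_pos"][2]+60))
f,cx,cy,R,t=cam("scene"); q=R@(s["eef_pos"]+[0,0,-20])+t; u,v=int(cx+f*q[0]/q[2]),int(cy+f*q[1]/q[2]); print(u,v)
B=cv2.resize(im2[v-40:v+50,u-40:u+40],None,fx=5,fy=5,interpolation=cv2.INTER_CUBIC)
a=cv2.resize(im[90:330,170:400],None,fx=1.6,fy=1.6); A=np.zeros((450,800,3),np.uint8); A[:a.shape[0],:a.shape[1]]=a; A[:,400:]=B; save("c4",A)
E
```

```text
9.25 [467.66264258 303.22055597 138.665816  ] [ 3.13985359e+00  9.87113638e-04 -3.04722274e+00] [ 0.08604855 -0.05199956 -2.11312093] [-0.02792403  0.06607368 -0.0046433 ] 21.446234663027955 44.28237039028389
top 5255 mid [466.5 302.5] lo [455.4 280.8 174.1] hi [477.6 324.3 198.1] rect [467.5 303.3] [24.1 45.2] 6.8 z 181.3
460 258
```

View pics/c4.png

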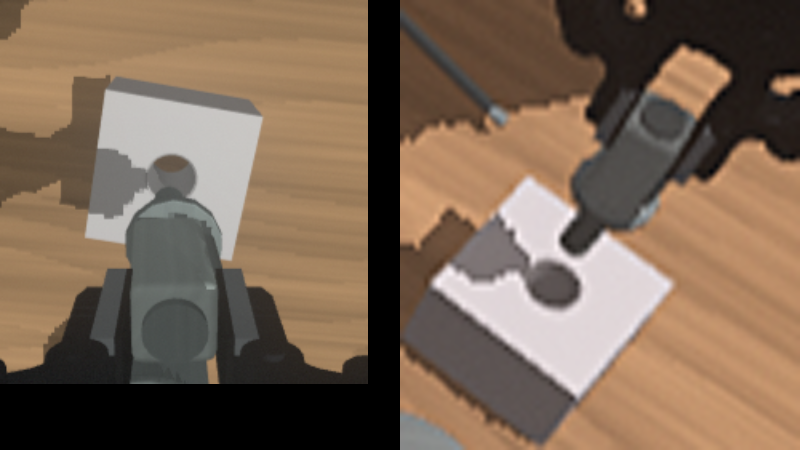

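The left crop shows the pin lifted and near vertical: handle top at (175,330), collar edge at (173,205), tip above the empty hole. In the right crop the collar and bare shank are clear of the holder. Next I fit the shank and collar axis from depth.

```bash
python3 - <<'E'
from h import *
z=np.load("/tmp/w4.npz"); d=z["d"]; c=cam("wrist"); P=cloud(d,c); print(c[1],c[2])
s=ctrl.get_state(); T=s["eef_pos"]; R=Ro.from_euler("xyz",s["tcp_rot"]).as_matrix()
Q=(P-T)@R  # tool frame
def sl(a,b,w=24):
    m=(Q[...,2]>a)&(Q[...,2]<b)&(abs(Q[...,0])<30)&(abs(Q[...,1])<w)&(d>0)
    p=Q[m]
    if len(p): print((a,b),len(p),"x",np.percentile(p[:,0],[1,50,99]).round(1),"y",np.percentile(p[:,1],[1,50,99]).round(1),"ymid",(p[:,1].max()+p[:,1].min())/2)
for a in (-44,-41,-38,-30,-20): sl(a,a+3,13.5)
for a in range(4,18,2): sl(a,a+2)
for a in range(20,60,6): sl(a,a+6,15)
m=(Q[...,2]>8.5)&(Q[...,2]<11)&(abs(Q[...,0])<30)&(abs(Q[...,1])<24); p=Q[m]
if len(p)>10:print(cv2.minEnclosingCircle(p[:,:2].astype(np.float32)))
E
```

```text
278.56312235253074 207.26606677704802
(-44, -41) 1415 x [-8.7  1.4 10.6] y [-12.2   0.5  11.9] ymid -0.07491236396105538
(-41, -38) 1299 x [-9.5  6.6 11.4] y [-11.7  -1.4  11.9] ymid 0.05351727610733459
(-38, -35) 378 x [-10.3  10.9  12. ] y [-13.1   1.7  13. ] ymid -0.01757236235651405
(-30, -27) 194 x [ 9.9 11.3 12. ] y [-13.1  -0.3  13.1] ymid 0.031018052346490244
(-20, -17) 149 x [ 8.9 11.4 12. ] y [-11.1   0.9  12.5] ymid 0.9145909991790182
(4, 6) 60 x [ 9.  11.5 12. ] y [-12.4  -1.2   8.2] ymid -1.9835895287694818
(6, 8) 27 x [ 9.3 11.4 11.8] y [-11.9   1.5   8.6] ymid -1.4928997161432989
(8, 10) 248 x [-3.6 11.7 16. ] y [-15.   -5.1  13.6] ymid -0.0919840766564457
(10, 12) 401 x [-1.7 11.  16.3] y [-15.1   5.6  15.6] ymid -0.007568063574230344
(12, 14) 75 x [ 3.9 14.6 16.6] y [-15.1  -1.   14.8] ymid 0.24297239450548513
(14, 16) 42 x [ 4.9 14.3 16.5] y [-14.3   2.8  15.1] ymid 0.2996615711933517
(16, 18) 2 x [10.4 13.2 15.9] y [ 1.1  6.5 12. ] ymid 6.547370204553471
(44, 50) 25 x [4.9 6.2 6.8] y [-5.5 -2.6  1.6] ymid -1.9670798271497263
(50, 56) 49 x [3.5 5.9 6.8] y [-7.1 -2.   3. ] ymid -2.0327316845782253
(56, 62) 7 x [3.6 5.3 6.3] y [-7.1 -3.9  0.9] ymid -3.007932298365821
((1.1337511539459229, -0.04883463308215141), 15.775837898254395)
```

Emit:
move_arm --rows '[[[0, 0, 0, 0, 0, 0, 5.4], [0, -1.24, -4.07, 0, 0, 0, 0], [0, -1.24, -4.07, 0, 0, 0, 0], [0, -1.24, -4.07, 0, 0, 0, 0], [0, -1.24, -4.07, 0, 0, 0, 0], [0, -1.24, -4.07, 0, 0, 0, 0], [0, -1.24, -4.07, 0, 0, 0, 0], [0, 0, 0, 0, -2.4, 0, 0]]]'

```text
t: 10.2
eef_pos: [541.9, 55.0, 136.0]
tcp_rot: [3.101, -0.002, 3.139]
ft_force: [0.6, 0.1, -2.1]
width: 21.0
grip_force: 44.4
```

Emit:
move_arm --rows '[[[0, 0, 0, 0, 0, 0, 0], [0, 0, 0, 0, 0, 0, 0]]]'

```text
t: 10.4
eef_pos: [541.7, 58.3, 137.0]
tcp_rot: [3.1, -0.001, 3.141]
ft_force: [-0.2, -0.4, -1.8]
width: 21.6
grip_force: 44.5
```

```bash
python3 - <<'E'
from h import *
s=ctrl.get_state();print(s["t"],s["eef_pos"],s["tcp_rot"],s["ft_force"],s["wrist_torque"],s["width"],s["grip_force"])
m=camera_model("wrist"); im,d=capture("wrist"); np.savez("/tmp/w5",im=im,d=d)
c=cam("wrist",m); P=cloud(d,c); T=s["eef_pos"]
rep("fork",P,d,(500,600,20,130),(53,63))
Q=P-T
def sl(a,b,w):
    m=(Q[...,2]<-a)&(Q[...,2]>-b)&(abs(Q[...,0])<30)&(abs(Q[...,1])<w)&(d>0); p=Q[m]
    if len(p): print((a,b),len(p),"x",np.percentile(p[:,0],[1,50,99]).round(1),"y",np.percentile(p[:,1],[1,50,99]).round(1))
for a,b,w in((-44,-38,20),(3,8,20),(8,14,20),(20,35,12),(35,46,12),(46,58,12)): sl(a,b,w)
A=cv2.resize(im[90:330,170:400],None,fx=2.5,fy=2.5,interpolation=cv2.INTER_CUBIC); save("c5",A)
E
```

```text
10.4 [541.69472163  58.28025704 136.95928885] [ 3.10046296e+00 -9.88795727e-04  3.14096049e+00] [-0.20134285 -0.43686285 -1.76990994] [-0.13286831  0.00595893  0.01225218] 21.605010718878788 44.46371948472148
fork 5173 mid [540.7  65.8] lo [511.5  36.3  55. ] hi [569.8  95.4  58.4] rect [541.4  65.9] [60.3 60.3] 89.8 z 56.9
(-44, -38) 2972 x [-11.3  -4.1   9.3] y [-17.4  -1.3  18.6]
(3, 8) 124 x [-12.  -11.5  -9.1] y [-12.1  -0.8   9.1]
(8, 14) 719 x [-16.4 -11.6   3.1] y [-14.6   1.4  15.8]
(35, 46) 2 x [-6.8 -6.7 -6.5] y [-0.7 -0.4 -0.1]
(46, 58) 77 x [-6.8 -5.9 -3.7] y [-4.9 -0.5  5.2]
```

View pics/c5.png

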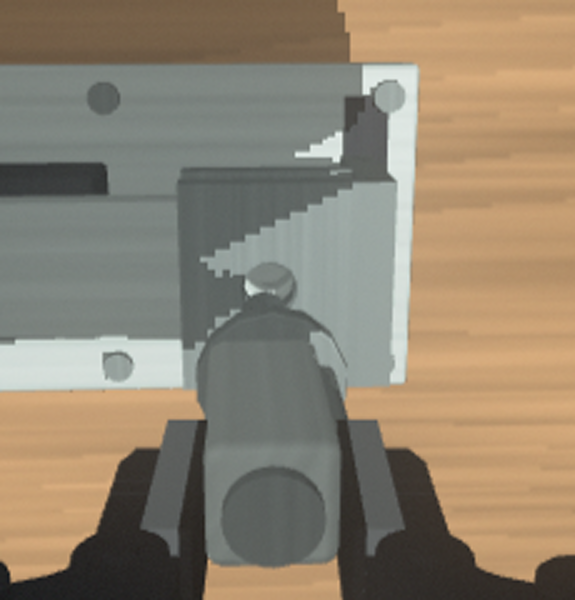

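The crop shows the fork hole just beyond the tip: rim cols 245–296, top at row 262. The tip is at about (266,297).

```bash
python3 - <<'E'
from h import *
c=cam("wrist")
k=lambda u,v:(170+(u+.5)/2.5-.5,90+(v+.5)/2.5-.5)
for u,v in((245,283),(296,283),(270.5,262)): print(ray(*k(u,v),57.8,c).round(1))
print(ray(*k(266,297),80,c).round(1), ctrl.get_state()["eef_pos"])
E
```

```text
[539.3  54.7  57.8]
[539.5  68.9  57.8]
[533.3  61.8  57.8]
[536.5  59.8  80. ] [541.66021468  58.74226644 137.00634909]
```

Emit:
move_arm --rows '[[[0, -0.03, 0.18, 0, 0, 0, 0], [0, 0, -0.03, 0.7, 0, 0, 0], [0, 0, -0.03, 0.7, 0, 0, 0], [0, 0, -0.01, 0.3, 0, 0, 0], [0, 0, 0, 0, 0, 0, 0], [0, 0, 0, 0, 0, 0, 0]]]'

```text
t: 11.05
eef_pos: [542.2, 60.3, 120.6]
tcp_rot: [3.1, -0.0, -3.141]
ft_force: [-0.4, 1.5, -1.4]
width: 21.4
grip_force: 44.5
```

Emit:
move_arm --rows '[[[0, 0, -0.01, 0.2, 0, 0, 0], [0, 0, -0.01, 0.2, 0, 0, 0]]]'

```text
t: 11.25
eef_pos: [542.4, 60.3, 116.8]
tcp_rot: [3.099, 0.0, -3.142]
ft_force: [0.1, -0.4, -2.0]
width: 21.4
grip_force: 44.5
```

Emit:
move_arm --rows '[[[0, 0, -0.01, 0.15, 0, 0, 0], [0, 0, 0, 0, 0, 0, 0]]]'

```text
t: 11.45
eef_pos: [542.1, 60.2, 114.8]
tcp_rot: [3.1, -0.001, 3.142]
ft_force: [-0.4, -0.2, -1.8]
width: 21.3
grip_force: 44.5
```

Emit:
move_arm --rows '[[[0, 0, -0.01, 0.15, 0, 0, 0], [0, 0, 0, 0, 0, 0, 0]]]'

```text
t: 11.65
eef_pos: [542.1, 60.2, 113.4]
tcp_rot: [3.1, -0.0, -3.142]
ft_force: [-0.2, -0.5, -2.4]
width: 21.2
grip_force: 44.5
```

Emit:
move_arm --rows '[[[0, 0, -0.01, 0.15, 0, 0, 0], [0, 0, 0, 0, 0, 0, 0]]]'

```text
t: 11.85
eef_pos: [542.1, 60.2, 111.8]
tcp_rot: [3.1, -0.0, -3.142]
ft_force: [0.5, -0.7, -2.0]
width: 20.8
grip_force: 44.5
```

Emit:
move_arm --rows '[[[0, 0, -0.01, 0.15, 0, 0, 0], [0, 0, 0, 0, 0, 0, 0]]]'

```text
t: 12.05
eef_pos: [542.1, 60.2, 110.3]
tcp_rot: [3.1, -0.0, -3.142]
ft_force: [0.6, -0.2, -1.5]
width: 21.7
grip_force: 44.5
```

Emit:
move_arm --rows '[[[0, 0, 0, 0.1, 0, 0, 0], [0, 0.1, 0, 0, 0, 0, 0], [0, 0.1, 0, 0, 0, 0, 0], [0, 0, 0, 0, 0, 0, 0]]]'

```text
t: 12.45
eef_pos: [540.3, 60.3, 109.7]
tcp_rot: [3.099, 0.0, -3.141]
ft_force: [0.4, 0.3, -1.5]
width: 21.8
grip_force: 44.4
```

Emit:
move_arm --rows '[[[0, 0.1, 0, 0, 0, 0, 0], [0, 0.05, 0, 0, 0, 0, 0], [0, 0, 0, 0, 0, 0, 0]]]'

```text
t: 12.75
eef_pos: [539.0, 60.3, 109.7]
tcp_rot: [3.099, 0.001, -3.142]
ft_force: [2.4, 0.5, -1.9]
width: 21.6
grip_force: 44.4
```

Emit:
move_arm --rows '[[[0, 0, -0.01, 0.15, 0, 0, 0], [0, 0, 0, 0, 0, 0, 0]]]'

```text
t: 12.95
eef_pos: [539.1, 60.2, 108.3]
tcp_rot: [3.099, 0.001, -3.142]
ft_force: [3.4, 0.4, -0.5]
width: 21.4
grip_force: 44.5
```

Emit:
move_arm --rows '[[[0, 0.03, -0.01, 0.15, 0, 0, 0], [0, 0, 0, 0, 0, 0, 0]]]'

```text
t: 13.15
eef_pos: [538.8, 60.2, 106.8]
tcp_rot: [3.099, 0.001, -3.142]
ft_force: [3.6, -0.5, -0.7]
width: 21.3
grip_force: 44.7
```

Emit:
move_arm --rows '[[[0, 0, -0.01, 0.15, 0, 0, 0], [0, 0, 0, 0, 0, 0, 0]]]'

```text
t: 13.35
eef_pos: [538.8, 60.1, 105.6]
tcp_rot: [3.099, 0.001, -3.141]
ft_force: [2.5, -0.0, 1.7]
width: 21.6
grip_force: 45.1
```

Emit:
move_arm --rows '[[[0, 0, 0, 0.1, 0, 0, 0], [0, 0, 0, 0, 0, 0, 0]]]'

```text
t: 13.55
eef_pos: [539.0, 60.1, 105.3]
tcp_rot: [3.1, 0.002, -3.141]
ft_force: [2.6, 0.9, 5.5]
width: 21.4
grip_force: 45.6
```

Emit:
move_arm --rows '[[[0, 0.05, 0, 0, 0, 0, 0], [0, 0.05, 0, 0, 0, 0, 0], [0, 0, 0, 0, 0, 0, 0]]]'

```text
t: 13.85
eef_pos: [538.2, 60.1, 105.4]
tcp_rot: [3.099, 0.002, -3.141]
ft_force: [3.5, -0.5, 5.6]
width: 21.1
grip_force: 45.6
```

Emit:
move_arm --rows '[[[0, 0.05, 0, 0, 0, 0, 0], [0, 0.05, 0, 0, 0, 0, 0], [0, 0, 0, 0, 0, 0, 0]]]'

```text
t: 14.15
eef_pos: [537.2, 60.2, 105.3]
tcp_rot: [3.099, 0.002, -3.141]
ft_force: [3.9, -0.2, 4.8]
width: 21.8
grip_force: 45.7
```

Emit:
move_arm --rows '[[[0, 0.05, 0, 0, 0, 0, 0], [0, 0.05, 0, 0, 0, 0, 0], [0, 0, 0, 0, 0, 0, 0]]]'

```text
t: 14.45
eef_pos: [536.2, 60.2, 105.2]
tcp_rot: [3.099, 0.002, -3.141]
ft_force: [3.6, 0.2, 5.2]
width: 21.8
grip_force: 45.8
```

```bash
python3 - <<'E'
from h import *
a=np.load("/tmp/w1.npz")["im"][160:210,260:335]; b=np.load("/tmp/w5.npz")["im"][185:235,245:320]
A=np.vstack([cv2.resize(x,None,fx=6,fy=6,interpolation=cv2.INTER_NEAREST) for x in(a,b)]); save("c6",A)
d=np.load("/tmp/w1.npz")["d"]; m=cam("wrist"); 
f=210/np.tan(np.radians(59.53788968768748)/2)
R=np.array([[-2.1224e-03,9.999975e-01,-6.7476e-04],[9.55144936e-01,2.227e-03,2.96130e-01],[2.961311e-01,-1.6e-05,-9.55147294e-01]]); o=np.array([460.7186,49.9473,388.4447])
P=cloud(d,(f,m[1],m[2],R,-R@o))
np.set_printoptions(linewidth=200)
print(P[175:195:1,280:302:1,2].round(0).astype(int))
for q in ((290.5,184.5),): print(ray(*q,57.5,(f,m[1],m[2],R,-R@o)))
E
```

```text
[[ 57  56  58  58  58  57  58  56  57  56  57  56  56  58  58  57  56  55  57  57  57  57]
 [ 59  56  56  55  57  57  57  57  56  57  56  57  58  56  57  57  57  58  56  56  57  57]
 [ 58  55  58  57  56  58  57  59  57  56  55  58  57  56  57  56  57  57  55  56  57  57]
 [ 57  57  56  57  56  56  58   7   7   8   7   7   7   8  55  57  57  57  57  56  58  56]
 [ 57  58  57  57  56  55   6   9   7   8   5   6   7   8   7   6  56  57  58  57  57  57]
 [ 57  56  58  57  56   8   6   7   8   7   7   8   9   7   8   7  39  56  58  56  56  56]
 [ 58  58  57  56  39   7   7   8   8   7   9   7   6   6   8   7  41  55  56  56  56  56]
 [ 59  57  58  57  44  38   8   8   7   6   7   8   7   6   7  41  45  48  57  57  57  57]
 [ 58  56  56  48  47  44  39   7   7   6   8   6   7  39  42  43  47  48  57  57  55  58]
 [ 57  57  57  47  48  48  43  41  41  40  41  40  41  42  46  47  47  48  57  57  58  55]
 [ 58  55  56  48  48  47  47  46  43  44  44  45  46  47  47  47  48  48  55  57  57  57]
 [ 57  57  56  52  49  46  48  47  48  48  47  47  47  49  47  48  49  51  57  58  57  58]
 [ 56  58  57  56  48  48  48  47  48  48  48  48  48  48  47  48  49  54  56  57  56  56]
 [ 56  56  55  58  54  50  48  48  48  49  48  48  48  48  49  50  53  56  56  56  56  56]
 [ 56  57  57  57  55  54  49  49  49  47  47  48  48  47  50  53  56  57  57  57  57  57]
 [ 56  56  57  55  58  55  54  51  50  49  49  49  50  51  53  56  56  58  57  58  56  57]
 [ 56  57  58  57  55  56  56  56  54  53  53  54  54  56  56  57  56  58  58  57  57  57]
 [ 57  56  56  57  58  57  57  57  56  56  56  55  56  57  58  57  57  57  59  57  58  57]
 [ 58  58  57  56  56  56  57  56  57  57  57  58  57  57  56  58  58  56  57  57  57  57]
 [ 57  57  57  58  57 388  58  57  57  58  57  57  58  57  56  57  57  56  56  57  57  56]]
[541.22851923  60.94740671  57.5       ]
```

View pics/c6.png

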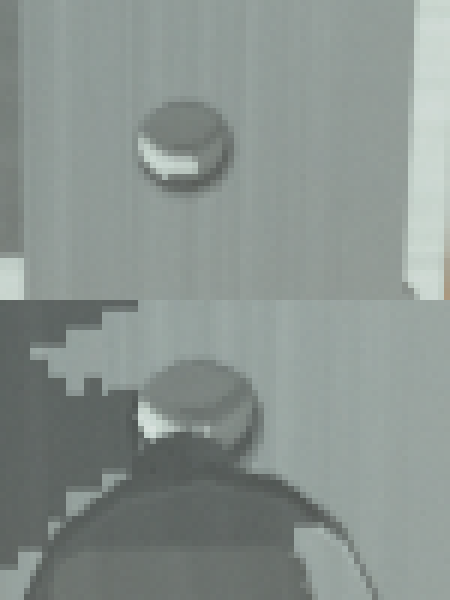

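The crops show the tongue below the fork hole, and its own hole rim is visible through it. Depth gives the rim directly: the +x arc is at row 185.5 and the symmetry column is about 290.5.

```bash
python3 - <<'E'
from h import *
from scipy.optimize import least_squares
z=np.load("/tmp/w1.npz");d=z["d"]; m=cam("wrist"); 
f=210/np.tan(np.radians(59.53788968768748)/2)
R=np.array([[-2.1224e-03,9.999975e-01,-6.7476e-04],[9.55144936e-01,2.227e-03,2.96130e-01],[2.961311e-01,-1.6e-05,-9.55147294e-01]]); o=np.array([460.7186,49.9473,388.4447])
c=(f,m[1],m[2],R,-R@o); Z=cloud(d,c)[...,2]
def fit(pts,zz,r=None):
    p=np.array([ray(u,v,zz,c)[:2] for u,v in pts])
    g=lambda q:np.hypot(*(p-q[:2]).T)-(r or q[2])
    s=least_squares(g,[*p.mean(0)-[3,0]]+([] if r else [8])); print(s.x.round(2),np.abs(s.fun).max().round(2))
# tongue chamfer inner rim (z ~ 47.5, r 7): last col-wise row where z<43
top=[];tg=[]
for u in range(283,299):
    col=Z[172:198,u]; v=np.arange(172,198)
    b=v[col<53]
    if len(b): top+= [(u,b.min()-.5),(u,b.max()+.5)]
    a=v[(col<45.5)]
    if len(a) and 285<=u<=295: tg.append((u,a.max()+.5))
print(tg); fit(top,57,None); fit(top,57,7.3); fit(tg,48,7.3); fit(tg,48,8)
E
```

```text
[(285, np.float64(183.5)), (286, np.float64(184.5)), (287, np.float64(184.5)), (288, np.float64(185.5)), (289, np.float64(185.5)), (290, np.float64(185.5)), (291, np.float64(185.5)), (292, np.float64(184.5)), (293, np.float64(184.5)), (294, np.float64(183.5)), (295, np.float64(183.5))]
[541.03  60.68   6.64] 0.52
[541.03  60.74] 1.22
[537.04  60.4 ] 0.41
[536.28  60.36] 0.44
```

Emit:
move_arm --rows '[[[0, -0.1, 0, -0.2, 0, 0, 0], [0, 0, 0, 0, 0, 0, 0], [0, 0, 0, 0, 0, 0, 0], [0, 0, 0, 0, 0, 0, 0]]]' --newtons 90

```text
t: 14.85
eef_pos: [536.3, 60.1, 105.7]
tcp_rot: [3.1, -0.001, -3.142]
ft_force: [3.5, 0.1, 0.7]
width: 19.7
grip_force: 89.2
```

Emit:
move_arm --rows '[[[0, 0, 0, 0.15, 0, 0, 0], [0, 0, 0, 0, 0, 0, 0]]]'

```text
t: 15.05
eef_pos: [536.2, 60.1, 104.3]
tcp_rot: [3.1, -0.001, -3.141]
ft_force: [3.5, 1.0, 1.7]
width: 20.2
grip_force: 89.2
```

Emit:
move_arm --rows '[[[0, 0, -0.01, 0.15, 0, 0, 0], [0, 0, 0, 0, 0, 0, 0]]]'

```text
t: 15.25
eef_pos: [536.1, 60.0, 102.6]
tcp_rot: [3.1, -0.001, -3.142]
ft_force: [3.1, -0.2, -0.4]
width: 19.9
grip_force: 89.2
```

Emit:
move_arm --rows '[[[0, 0, -0.01, 0.1, 0, 0, 0], [0, 0, 0, 0, 0, 0, 0]]]'

```text
t: 15.45
eef_pos: [536.2, 60.0, 101.7]
tcp_rot: [3.1, -0.001, -3.142]
ft_force: [3.9, -0.3, -0.1]
width: 19.8
grip_force: 89.2
```

Emit:
move_arm --rows '[[[0, -0.06, -0.01, 0.15, 0, 0, 0], [0, 0, 0, 0, 0, 0, 0]]]'

```text
t: 15.65
eef_pos: [536.6, 60.0, 100.0]
tcp_rot: [3.1, -0.001, -3.142]
ft_force: [2.3, 1.3, -0.8]
width: 20.0
grip_force: 89.2
```

Emit:
move_arm --rows '[[[0, 0, -0.01, 0.2, 0, 0, 0], [0, 0, 0, 0, 0, 0, 0]]]'

```text
t: 15.85
eef_pos: [536.7, 59.9, 98.1]
tcp_rot: [3.1, -0.001, -3.141]
ft_force: [0.8, -0.6, -1.5]
width: 20.3
grip_force: 89.2
```

Emit:
move_arm --rows '[[[0, 0, -0.01, 0.2, 0, 0, 0], [0, 0, 0, 0, 0, 0, 0]]]'

```text
t: 16.05
eef_pos: [536.7, 59.9, 96.2]
tcp_rot: [3.1, -0.001, -3.142]
ft_force: [1.2, -0.2, -1.4]
width: 20.0
grip_force: 89.3
```

Emit:
move_arm --rows '[[[0, 0, -0.01, 0.15, 0, 0, 0], [0, 0, 0, 0, 0, 0, 0]]]'

```text
t: 16.25
eef_pos: [536.8, 59.9, 94.7]
tcp_rot: [3.1, -0.001, -3.142]
ft_force: [0.6, 0.8, -0.9]
width: 20.1
grip_force: 89.3
```

Emit:
move_arm --rows '[[[0, 0, -0.01, 0.15, 0, 0, 0], [0, 0, 0, 0, 0, 0, 0]]]'

```text
t: 16.45
eef_pos: [536.9, 59.9, 93.4]
tcp_rot: [3.1, -0.0, -3.142]
ft_force: [1.5, 0.9, 0.8]
width: 20.2
grip_force: 89.4
```

Emit:
move_arm --rows '[[[0, 0, -0.01, 0.15, 0, 0, 0], [0, 0, 0, 0, 0, 0, 0]]]'

```text
t: 16.65
eef_pos: [537.0, 59.9, 91.9]
tcp_rot: [3.1, -0.0, -3.141]
ft_force: [0.8, 0.2, 0.1]
width: 20.1
grip_force: 89.4
```

Emit:
move_arm --rows '[[[0, 0, -0.01, 0.15, 0, 0, 0], [0, 0, 0, 0, 0, 0, 0]]]'

```text
t: 16.85
eef_pos: [537.0, 59.8, 90.4]
tcp_rot: [3.099, -0.0, -3.142]
ft_force: [1.0, -0.3, 1.2]
width: 19.8
grip_force: 89.5
```

Going smoothly, with small forces.

Emit:
move_arm --rows '[[[0, 0, -0.01, 0.2, 0, 0, 0], [0, 0, 0, 0, 0, 0, 0]]]'

```text
t: 17.05
eef_pos: [537.0, 59.8, 88.2]
tcp_rot: [3.1, -0.0, -3.142]
ft_force: [0.6, 0.0, 1.4]
width: 20.0
grip_force: 89.4
```

Emit:
move_arm --rows '[[[0, 0, -0.01, 0.2, 0, 0, 0], [0, 0, 0, 0, 0, 0, 0]]]'

```text
t: 17.25
eef_pos: [537.0, 59.8, 86.1]
tcp_rot: [3.1, -0.0, -3.142]
ft_force: [2.3, 0.9, 0.3]
width: 19.6
grip_force: 89.3
```

Emit:
move_arm --rows '[[[0, 0, -0.01, 0.2, 0, 0, 0], [0, 0, 0, 0, 0, 0, 0]]]'

```text
t: 17.45
eef_pos: [536.9, 59.8, 83.9]
tcp_rot: [3.1, -0.0, 3.142]
ft_force: [1.8, 1.5, -1.4]
width: 19.6
grip_force: 89.0
```

Emit:
move_arm --rows '[[[0, 0, -0.01, 0.2, 0, 0, 0], [0, 0, 0, 0, 0, 0, 0]]]'

```text
t: 17.65
eef_pos: [537.0, 59.7, 82.0]
tcp_rot: [3.1, -0.0, 3.142]
ft_force: [3.0, 0.6, -2.1]
width: 20.1
grip_force: 88.8
```

Emit:
move_arm --rows '[[[0, 0, -0.01, 0.2, 0, 0, 0], [0, 0, 0, 0, 0, 0, 0]]]'

```text
t: 17.85
eef_pos: [537.0, 59.7, 80.2]
tcp_rot: [3.1, -0.0, -3.142]
ft_force: [2.8, 0.2, -2.1]
width: 20.1
grip_force: 88.8
```

Emit:
move_arm --rows '[[[0, 0, -0.01, 0.2, 0, 0, 0], [0, 0, 0, 0, 0, 0, 0]]]'

```text
t: 18.05
eef_pos: [537.1, 59.7, 78.3]
tcp_rot: [3.1, -0.0, 3.142]
ft_force: [2.3, -0.0, -1.7]
width: 19.9
grip_force: 88.9
```

Emit:
move_arm --rows '[[[0, 0, -0.01, 0.15, 0, 0, 0], [0, 0, 0, 0, 0, 0, 0]]]'

```text
t: 18.25
eef_pos: [537.1, 59.7, 77.0]
tcp_rot: [3.1, 0.0, -3.141]
ft_force: [2.5, 1.3, -1.0]
width: 20.4
grip_force: 89.0
```

Emit:
move_arm --rows '[[[0, 0, 0, 0.1, 0, 0, 0], [0, 0, 0, 0, 0, 0, 0]]]'

```text
t: 18.45
eef_pos: [537.1, 59.8, 76.0]
tcp_rot: [3.1, 0.0, -3.141]
ft_force: [3.1, 0.6, -0.8]
width: 20.3
grip_force: 89.0
```

Emit:
move_arm --rows '[[[0, 0, 0, 0.1, 0, 0, 0], [0, 0, 0, 0, 0, 0, 0]]]'

```text
t: 18.65
eef_pos: [537.1, 59.8, 75.0]
tcp_rot: [3.1, 0.0, -3.141]
ft_force: [3.9, 1.2, -1.7]
width: 19.9
grip_force: 89.1
```

Emit:
move_arm --rows '[[[0, 0, 0, 0.1, 0, 0, 0], [0, 0, 0, 0, 0, 0, 0]]]'

```text
t: 18.85
eef_pos: [537.1, 59.8, 74.0]
tcp_rot: [3.1, 0.0, -3.142]
ft_force: [3.8, 1.4, 0.1]
width: 20.1
grip_force: 89.1
```

Emit:
move_arm --rows '[[[0, 0, 0, 0.1, 0, 0, 0], [0, 0, 0, 0, 0, 0, 0]]]'

```text
t: 19.05
eef_pos: [537.3, 59.8, 73.6]
tcp_rot: [3.1, 0.001, -3.141]
ft_force: [3.2, 0.2, 2.5]
width: 19.9
grip_force: 89.5
```

Emit:
move_arm --rows '[[[0, 0, 0, 0.1, 0, 0, 0], [0, 0, 0, 0, 0, 0, 0]]]'

```text
t: 19.25
eef_pos: [537.6, 59.8, 73.5]
tcp_rot: [3.1, 0.002, -3.141]
ft_force: [0.8, -0.6, 7.4]
width: 19.7
grip_force: 90.1
```

Emit:
move_arm --rows '[[[0, 0, 0, 0.1, 0, 0, 0], [0, 0, 0, 0, 0, 0, 0]]]'

```text
t: 19.45
eef_pos: [537.8, 59.8, 73.3]
tcp_rot: [3.1, 0.002, -3.141]
ft_force: [0.1, 0.3, 10.7]
width: 19.8
grip_force: 90.6
```

Hard stop at the predicted height, so the collar is home. Releasing.

Emit:
move_arm --rows '[[[0.3, 0, 0, 0, 0, 0, 0], [0.5, 0, 0, 0, 0, 0, 0], [0.7, 0, 0, 0, 0, 0, 0], [0.7, 0, 0, 0, 0, 0, 0], [0.7, 0, 0, 0, 0, 0, 0], [0.7, 0, 0, 0, 0, 0, 0]]]' --newtons 20

```text
t: 20.05
eef_pos: [536.7, 59.7, 70.6]
tcp_rot: [3.1, -0.001, 3.142]
ft_force: [-0.2, -0.3, -0.5]
width: 59.7
grip_force: 0.0
```

Emit:
move_arm --rows '[[[0.7, 0, 0.08, -2, 0, 0, 0], [0.7, 0, 0.12, -3, 0, 0, 0], [0.7, 0, 0.16, -4, 0, 0, 0], [0.7, 0, 0.16, -4, 0, 0, 0], [0.7, 0, 0, -1, 2.4, 0, 0], [0.7, 0, 0, 0, 0, 0, 0], [0.7, 0, 0, 0, 0, 0, 0]]]'

```text
t: 20.75
eef_pos: [536.6, 59.6, 210.0]
tcp_rot: [3.141, -0.002, -3.141]
ft_force: [0.1, -0.2, -0.6]
width: 59.7
grip_force: 0.0
```

```bash
python3 - <<'E'
from h import *
s=ctrl.get_state();print(s["t"],s["eef_pos"],s["tcp_rot"],s["ft_force"],s["width"])
m=camera_model("wrist"); im,d=capture("wrist"); im2,_=capture("scene")
c=cam("wrist",m); P=cloud(d,c)
b=(490,590,10,130)
rep("fork",P,d,b,(53,60));rep("collar",P,d,b,(61,66.5)); rep("handle",P,d,b,(72,130)); rep("top",P,d,b,(108,130))
z=P[(P[...,0]>500)&(P[...,0]<580)&(P[...,1]>30)&(P[...,1]<90)&(P[...,2]>105)&(d>0)&(d<330)][:,2]; print("top z",np.percentile(z,[5,50,95]))
a=cv2.resize(im[100:300,180:400],None,fx=1.8,fy=1.8,interpolation=cv2.INTER_CUBIC); B=cv2.resize(im2[190:280,290:380],None,fx=4,fy=4,interpolation=cv2.INTER_CUBIC); A=np.zeros((360,760,3),np.uint8); A[:,:396]=a; A[:,400:]=B; save("c7",A)
E
```

```text
20.75 [536.60337945  59.63910458 209.99066561] [ 3.14090519e+00 -1.71975777e-03 -3.14084840e+00] [ 0.12871957 -0.23999766 -0.64809549] 59.72508623669916
fork 2840 mid [539.9  65.7] lo [510.2  36.1  54.6] hi [569.5  95.4  58.7] rect [540.1  65.8] [60.1 60.1] 0.0 z 56.9
collar 160 mid [528.4  61.2] lo [523.4  49.   61.1] hi [533.3  73.4  66.4] rect [528.  62.] [26.3  8.9] 76.4 z 62.7
handle 1353 mid [538.5  62.1] lo [527.8  47.5  75. ] hi [549.1  76.6 117. ] rect [539.1  62.3] [29.9 22.7] 88.9 z 111.7
top 823 mid [538.8  58.3] lo [528.   47.4 108.9] hi [549.7  69.3 117.1] rect [539.   58.3] [21.9 22.7] 88.9 z 113.3
top z [116.59266468 311.33639722 320.4699407 ]
```

View pics/c7.png

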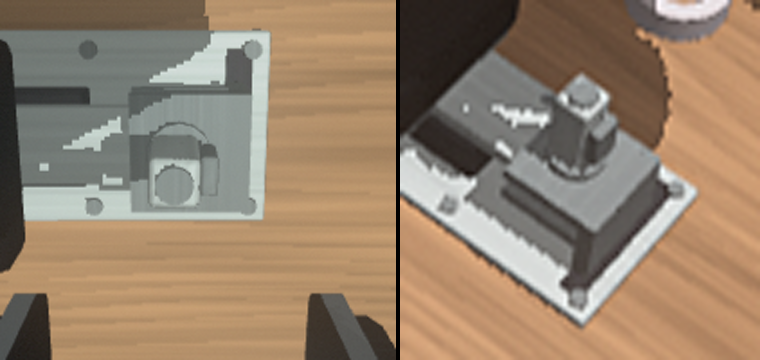

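The views show the pin upright with its collar flat on the fork. The handle top measures 113.3 mm (seated would be about 114 true; the camera reads about 0.7 mm low). Depth across handle and button is 29.9 mm, so the button is out. The robot is clear, so I hand in.

```bash
python3 -c "
from rig import ctrl
print(ctrl.job_done())"
```

```text
the job is handed in; nothing more can be done
None
```

The job is handed in: the arm rest is home on its stop, the pin is through fork and tongue with its collar on the fork, and the button is out; I didn't pull-test the ball lock. The pin first stuck partway, so I gripped it harder (90 N) and it went down freely; the bystanders were not touched.

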